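# Set the spring tension with a T-key until the sprung arm meets its mark

### The arm

A 6-joint arm with a two-finger parallel gripper is mounted at the origin on a cart in front of the work surface, level with it; the furniture and walls round the work are solid. World frame = base frame: x ahead of the robot, y to its left, z up, the work surface at z = 0. Lengths are in mm, angles in rad, forces in N, time in s.
With the tool pointing down it reaches from about 275 to 750 mm from the base axis. Payload 10.2 kg.
Tool frame: the origin (TCP) lies on the front face of the gripper's body, between the roots of the fingers; the fingertips stand 73 mm ahead of it and the grasp point (between the pads) lies 54 mm ahead of it; z points along the fingers, y is the direction in which the jaws open and shut (so a half turn about z gives the same grasp; the last joint's range is limited). The gripper opens to 85 mm and grips with 20 to 120 N. Pads are 22 mm wide; open, the fingers measure 114 mm over their backs; the gripper's body (76 mm by 85 mm) begins 54 mm behind the grasp point. The pads swing forward as they close: fully open they stand 13 mm farther back than shut.
Start: joints at [0.945, 0.313, 1.498, -0, 1.331, -0.223], TCP at [205.811, 482.984, 303.894] pointing down, gripper open.
Joint ranges: [-2.94, 2.94], [-0.97, 2.17], [0.19, 2.56], [-1.23, 4.37], [0.02, 3.11], [-2.88, 2.88]. Speed limits (rad/s): [2.39, 2.39, 3.01, 3.14, 3.14, 3.14].

### API

Orientations are given as a unit quaternion [w, x, y, z].
In Python, from rig import ctrl gives the robot as it stands.
- The arm moves only by the tool move_arm, never from a script. Its argument "series" is a list of rows, each a list of 3 entries, a list of its own where there are three numbers: the shift along the tool's x, y, z in mm, then the turn about the tool's z in degrees, then the opening, from 0 (shut) to 1 (fully open). In form: [[[tx, ty, tz], yaw, grip], ...]. A call has 1 to 10 rows; each row is the pose to reach, as a shift and turn from the pose commanded when the call began, along the tool's axes at that moment; what a row does not reach only later rows make up. A row lasts 1/8 s, in which the tool goes at most 62.5 mm and 10.7 degrees, less where a joint would pass 70% of its speed; a pose out of reach is approached as far as the arm can. A call with a gripper value outside its range is refused whole. The fingers move at their own pace and stop on an object; "force" is the grip in N (left out, the last holds). Time passes only in rows, so rows that repeat a pose let the fingers close. It gives the time, the measured TCP pose, the force and the opening at its end, in the units of the state.
- ctrl.sense(): the state, without advancing time (a new reading comes with each control period).
- ctrl.capture(name): name is "side" or "top"; returns (picture, depth): 420x560x3 uint8, red, green, blue; 420x560 float32, mm along the optical axis (not along the pixel's ray), 0 where there is no reading.
- ctrl.camera_model(name): a dict with "fov_y" (degrees; the focal length in pixels is half the picture's height over the tangent of half this angle, whatever the lens; pixels are square), "cx", "cy" (the principal point, pixels), "rvec" (rotation vector, rad) and "tvec" (3), from world to camera coordinates, as OpenCV has them. Camera axes: x right, y down, z forward; pixel columns grow to the right and rows downward; lengths in mm; the calibration is good to about 2 mm. A picture is of the moment at which its call begins. camera_model takes no time and is no camera call.
- ctrl.finish_job(): hands the job in, once; it reports no verdict.
The state is a dict: "time_s": time; "joints": joint angles; "dq": joint speeds; "tau": joint torques, N m; "eef_pos": TCP position; "ee_rot": TCP orientation; "force": force on the tool from outside, world axes, zero at the start; "wrist_torque": the same for the moment, N m; "grip_width": opening from 0.0 (shut) to 1.0 (fully open).
Only numpy, scipy, OpenCV 4.12 (cv2) and the standard library are available. Lean on these libraries where they do the work, as an engineer would, in place of code of your own. Each camera call takes 0.05 s, during which the arm holds its last target.

### The job

Lift the T-key out of its stand, lower it right down the deep tube of the tension unit onto the square stem, and turn it clockwise until the tip of the sprung pointer arm stands between the two prongs of the set mark. Turn only with the key: do not push the pointer arm or the set mark. Leave the key standing in the tube, fully down on the stem, let go of it, and leave the other things on the bench where they are.

Things in the scene. Friction and masses are not known exactly. Their poses are not given: they have to be found in the camera images.
- unit: The tension unit, screwed to the bench: a grey plate 180 (x) by 175 (y) by 12 mm thick with an upright steel tube, a sprung pointer arm and a set mark on it. Origin: on the tube's axis, at the plate's underside on the bench; z up. In this frame the plate reaches from x = -95 to +85 and y = -130 to +45 mm, and the arm's pivot stands at x = 60, y = -70 mm. At yaw 0 the pointer's tip and the set mark lie towards the robot and to the right of the tube.
- tube_mouth (a point): Centre of the tube's mouth, 100 mm above the bench. The mouth is a funnel, 60 mm wide inside, narrowing over 14 mm to a bore 38 mm wide; the bore ends on the plate 12 mm above the bench.
- stem_top (a point): Top of the brass square stem on the tube's axis, 48 mm above the bench and so 52 mm below the mouth. The stem is 17 mm square and 36 mm tall, its last 10 mm taper to a 7 mm square. Its x and y axes are square to its flats.
- stem (a joint): Turn of the square stem, rad, growing clockwise seen from above; at 0 its flats are parallel to the plate's edges. It starts 0.05 to 0.25 rad clockwise and stops at 1.45. Stiff to turn: about 0.12 to 0.17 N m; it stays where it is left and the spring does not turn it back. It drives the pointer arm: pointer = 0.35 x stem.
- pointer (a joint): Swing of the sprung pointer arm about its upright pivot, rad; turning the stem clockwise makes it grow and swings the tip away from the tube, about 42 mm for each rad of the stem.
- pointer_tip (a point): End of the pointer arm, 120 mm from its pivot and 30 mm above the bench. A flat aluminium arm, its last 30 mm only 4 mm wide.
- mark_gap (a point): Where the pointer's tip is to stand: the middle of the gap between the set mark's two upright prongs, at the tip's 120 mm radius from the pivot and 30 mm above the bench. The prongs stand just beyond the tip, 45 mm high, 7 mm thick, 18 mm apart. Its y axis runs across the gap, along the tip's path; its x axis runs along the pointer.
- set_mark (a joint): Setting of the mark about the arm's pivot, rad, on the same scale as the pointer: the tip is in the middle of the gap when pointer equals set_mark. It is 0.24 to 0.36 and is clamped: not to be moved.
- key_grip (a point): Middle of the T-key's cross bar, 157 mm above the key's lower end. The steel bar is 110 mm long (along this point's y), 14 mm wide (along its x) and 16 mm high. The key weighs about 0.25 kg and stands upright in its stand at the start.
- key_foot (a point): Centre of the key's lower end. Its foot is a round socket, 34 mm outside, with a square hole 19.5 mm wide and 40 mm deep, its flats square to this point's x and y, so it goes on the stem in any of four turns, with about 0.15 rad of play either way. Fully down on the stem it stands on the plate, 12 mm above the bench, with the cross bar's middle 169 mm above the bench.
- key_stand: The key's stand, fixed: a wooden foot 90 mm square, 10 mm thick, with an upright round dark tube 65 mm high over the bench, 37 mm wide inside, in which the key stands with its lower end 10 mm and its cross bar's middle 167 mm above the bench. Origin: centre of its underside.
- ring_roll: Roll of twelve plated rings in film, lying, 111 mm long (along x), 64 mm thick. Origin: under its middle. A bystander.
- grease_tin: Flat round tin, 70 mm wide, 31 mm high. Origin: centre of its underside. A bystander.
- loose_ring_a: Plated ring with an ear, 62 mm wide, 10 mm high, lying flat. A bystander.
- loose_ring_b: Another such ring, lying flat. A bystander.

How it is judged:
By the outcome, as a careful person would: the job done as asked, in the order asked, and still so for the second after the job is handed in, with the robot touching nothing.
It also fails if it takes over 42 s, if anything falls off the work surface, if the arm or the gripper's body presses on something with over 40 N, if the wrist force passes 120 N, or if a joint passes its speed limit or range.

## Working session

There is one attempt and no reset: what is moved stays moved. The work goes in short steps, Python scripts to look and compute and a tool call to move; the robot and the scene stay as the last step left them, time stands still between calls to the robot, and variables do not carry over. Pictures are saved under pics/ and viewed, and the job is handed in when it is done.

Besides the shell and the picture viewer there is one more tool, called after "Request:" in YAML: its name, and indented under it one key for each argument. move_arm: Moves the arm, as the interface text tells. Its arguments: {"type":"object","properties":{"series":{"type":"array","items":{"type":"array"}},"force":{"type":"number"}},"required":["series"]}

```bash
ls; mkdir -p pics; cat > h.py <<'E'
from rig import ctrl
import numpy as np, cv2
def cam(n):
    m=ctrl.camera_model(n); f=210/np.tan(np.radians(m["fov_y"])/2)
    R=cv2.Rodrigues(np.array(m["rvec"],float))[0]; t=np.array(m["tvec"],float)
    return f,m["cx"],m["cy"],R,t,m
def ray(n,u,v,z):  # intersect pixel with plane z
    f,cx,cy,R,t,m=cam(n); d=R.T@np.array([(u-cx)/f,(v-cy)/f,1]); c=-R.T@t
    return c+d*(z-c[2])/d[2]
def pt(n,u,v,dep):
    f,cx,cy,R,t,m=cam(n); return R.T@(np.array([(u-cx)/f,(v-cy)/f,1])*dep-t)
def proj(n,p):
    f,cx,cy,R,t,m=cam(n); q=R@np.array(p,float)+t; return q[0]/q[2]*f+cx,q[1]/q[2]*f+cy
E
python3 - <<'E'
from h import *
for n in("side","top"):
    p,d=ctrl.capture(n); cv2.imwrite(f"pics/{n}0.png",p[:,:,::-1]); np.savez(f"{n}0.npz",p=p,d=d); print(ctrl.camera_model(n), -cam(n)[3].T@cam(n)[4])
print(ctrl.sense())
E
```

```text
pics
{'fov_y': 45.420994165775966, 'cx': 277.42206670236976, 'cy': 208.0199671148107, 'rvec': array([ 2.0375643 , -0.4824999 ,  0.26207812]), 'tvec': array([-451.65206067,  193.52820084, 1126.83221875])} [   23.82715159 -1000.03550873   714.531207  ]
{'fov_y': 55.3077218383128, 'cx': 288.0332217912943, 'cy': 215.87011431878398, 'rvec': array([ 2.22921319, -2.16593584,  0.08691503]), 'tvec': array([ -61.40371629,  506.22726776, 1086.96791371])} [ 438.82591069  -29.33006542 1117.1872161 ]
{'time_s': 0.1, 'joints': array([ 9.44623023e-01,  3.13375595e-01,  1.49836455e+00,  1.35555082e-05,
        1.33100372e+00, -2.23426503e-01]), 'dq': array([-0.0014461 ,  0.00029297, -0.00116823, -0.00056575, -0.00141497,
        0.00019959]), 'tau': array([ 3.01770342e-03, -4.12894607e+01, -2.60140210e+01, -1.35163004e-04,
        2.95663864e-03,  8.07913898e-05]), 'eef_pos': array([205.70333273, 482.85927295, 303.40040545]), 'ee_rot': array([-2.43226845e-04,  2.00016714e-01,  9.79792316e-01, -5.21732997e-04]), 'force': array([ 0.52126288, -0.71483353,  0.09931174]), 'wrist_torque': array([-0.00236531, -0.00788555, -0.02065471]), 'grip_width': 1.0018392650163697}
```

View pics/side0.png

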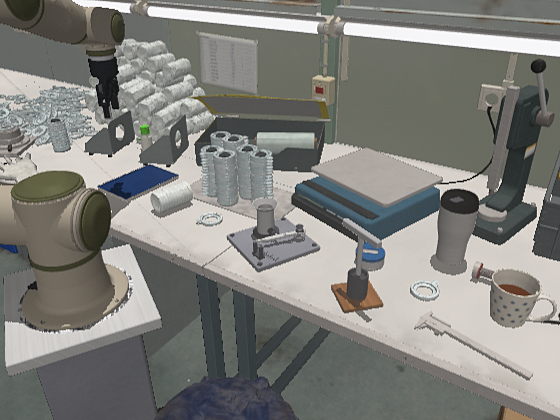

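View pics/top0.png

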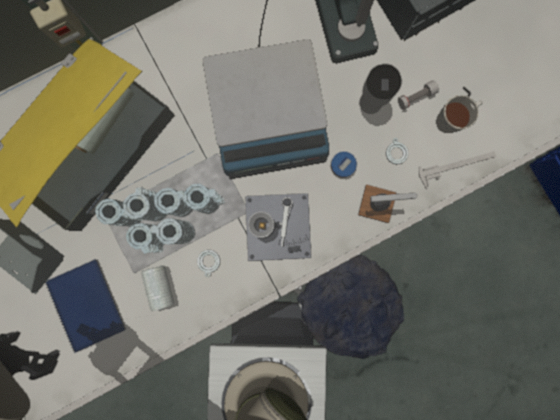

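```bash
python3 - <<'E'
import numpy as np,cv2
t=np.load("top0.npz")["p"][:,:,::-1]; s=np.load("side0.npz")["p"][:,:,::-1]
cv2.imwrite("pics/t1.png",cv2.resize(t[185:270,235:320],None,fx=7,fy=7,interpolation=cv2.INTER_CUBIC))
cv2.imwrite("pics/t2.png",cv2.resize(t[170:235,345:425],None,fx=8,fy=8,interpolation=cv2.INTER_CUBIC))
cv2.imwrite("pics/s1.png",cv2.resize(s[190:320,220:390],None,fx=4.5,fy=4.5,interpolation=cv2.INTER_CUBIC))
E
```

```text
(no output)
```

View pics/t1.png

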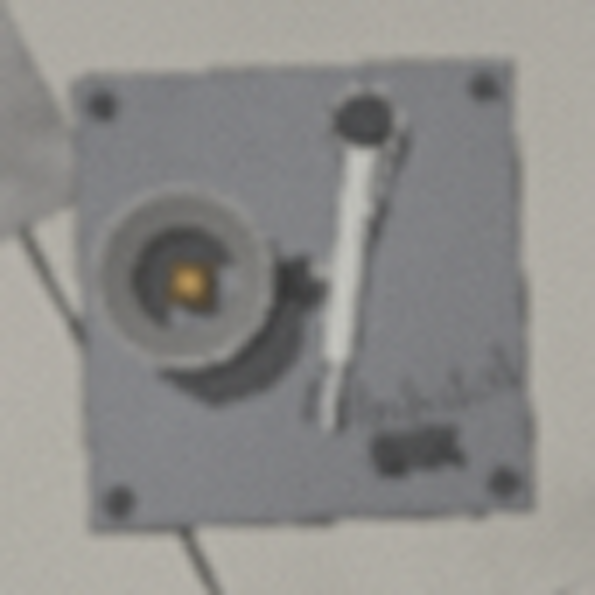

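View pics/t2.png

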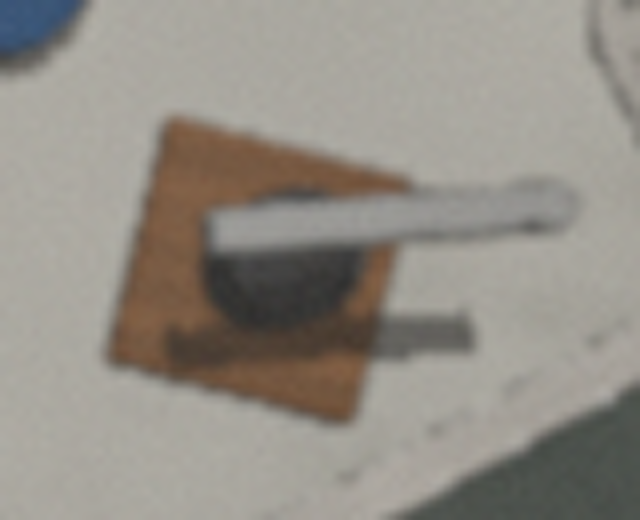

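View pics/s1.png

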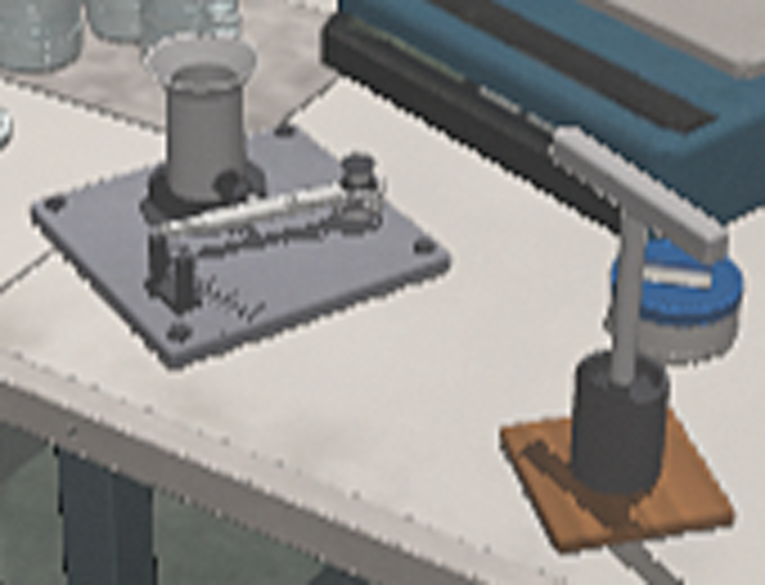

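```bash
python3 - <<'E'
from h import *
T=lambda X,Y,z:ray("top",235+(X+.5)/7-.5,185+(Y+.5)/7-.5,z)
K=lambda X,Y,z:ray("top",345+(X+.5)/8-.5,170+(Y+.5)/8-.5,z)
S=lambda X,Y,z:ray("side",220+(X+.5)/4.5-.5,190+(Y+.5)/4.5-.5,z)
np.set_printoptions(precision=1,suppress=True)
c=[T(*p,12) for p in((75,78),(512,60),(532,508),(95,530))]; print(np.array(c),np.mean(c,0))
for a,b in((0,1),(1,2),(3,2),(0,3)): d=c[b]-c[a]; print(np.linalg.norm(d),np.degrees(np.arctan2(d[1],d[0])))
cs=[S(*p,12) for p in((33,210),(283,125),(450,260),(178,360))]; print("side plate",np.array(cs),np.mean(cs,0))
print("mouth",T(188,278,100),"stem",T(190,283,48),"tip",T(330,430,30),"piv",T(364,118,45))
print("mouth side",S(200,65,100))
print("bar ends",K(206,230,175),K(577,203,175))
print("bar side ends corners", [S(*p,175) for p in((570,128),(553,152),(723,238),(700,258))])
w=[K(*p,10) for p in((170,115),(408,182),(352,422),(108,360))];print("wood",np.array(w),np.mean(w,0))
ws=[S(*p,10) for p in((502,430),(685,412),(733,520),(560,550))];print("wood s",np.array(ws),np.mean(ws,0))
print("stand tube top", K(282,262,65), S(622,372,65))
E
```

```text
[[ 560.4   72.9   12. ]
 [ 572.8  -99.7   12. ]
 [ 396.3 -112.    12. ]
 [ 383.    58.9   12. ]] [478.1 -20.   12. ]
173.0906198062106 -85.89256276513449
177.0039242701873 -176.0110327639562
171.46867296476975 -85.55711512323796
178.01188343695708 -175.48736483795122
side plate [[ 382.4   51.7   12. ]
 [ 554.1   71.5   12. ]
 [ 570.  -103.8   12. ]
 [ 397.1 -119.3   12. ]] [475.9 -25.   12. ]
mouth [479.2  21.4 100. ] stem [479.4  23.2  48. ] tip [424.8 -31.8  30. ] piv [544.7 -41.3  45. ]
mouth side [476.2  18.5 100. ]
bar ends [ 545.3 -238.1  175. ] [ 556.6 -348.6  175. ]
bar side ends corners [array([ 549.1, -241.9,  175. ]), array([ 530.3, -256.6,  175. ]), array([ 556.4, -351.2,  175. ]), array([ 538.4, -359.4,  175. ])]
wood [[ 603.8 -261.5   10. ]
 [ 582.9 -345.2   10. ]
 [ 498.4 -326.6   10. ]
 [ 517.5 -241.3   10. ]] [ 550.7 -293.6   10. ]
wood s [[ 517.8 -244.2   10. ]
 [ 607.1 -273.8   10. ]
 [ 578.8 -352.    10. ]
 [ 495.  -332.7   10. ]] [ 549.7 -300.7   10. ]
stand tube top [ 547.8 -287.9   65. ] [ 553.1 -291.5   65. ]
```

```bash
python3 - <<'E'
from h import *
np.set_printoptions(precision=1,suppress=True)
for n in("top","side"):
    d=np.load(n+"0.npz")["d"]; f,cx,cy,R,t,m=cam(n)
    v,u=np.mgrid[0:420,0:560]; P=np.stack([(u-cx)/f*d,(v-cy)/f*d,d],-1); W=(P-t)@R
    ok=d>0
    def reg(x0,x1,y0,y1,z0,z1): return W[ok&(W[...,0]>x0)&(W[...,0]<x1)&(W[...,1]>y0)&(W[...,1]<y1)&(W[...,2]>z0)&(W[...,2]<z1)]
    b=reg(500,600,-370,-220,168,185)
    print(n,"bar",len(b),b.mean(0),np.median(b[:,2]),cv2.minAreaRect(b[:,:2].astype(np.float32)))
    for z in(170,172,174,176):
        print(z,len(b[b[:,2]>z]))
    # z linear fit
    A=np.c_[b[:,:2]-b[:,:2].mean(0),np.ones(len(b))]; print(np.linalg.lstsq(A,b[:,2],rcond=None)[0])
    mo=reg(430,520,-30,70,94,110); print("mouth",len(mo),mo.mean(0),cv2.minEnclosingCircle(mo[:,:2].astype(np.float32)),mo[:,2].max())
    pr=reg(390,440,-110,-40,36,80); print("prongs",pr[np.argsort(-pr[:,2])][:25])
    bench=reg(420,470,-220,-140,-20,20); print("bench",bench.mean(0))
E
```

```text
top bar 276 [ 551.2 -293.2  175.3] 175.50333220203828 ((551.7367553710938, -293.97296142578125), (14.401208877563477, 108.37052917480469), 6.169130802154541)
170 269
172 261
174 211
176 106
[  0.1  -0.  175.3]
mouth 230 [480.9  23.2  98.4] ((480.3731384277344, 22.581016540527344), 33.3638801574707) 103.60051281435192
prongs [[420.4 -53.9  48.6]
 [421.  -77.9  47.6]
 [417.6 -51.4  47.3]
 [412.4 -54.2  46.9]
 [423.6 -77.9  46.7]
 [417.7 -54.1  46.5]
 [412.4 -56.9  46.3]
 [415.  -54.1  46. ]
 [418.3 -78.1  45.6]
 [421.  -80.7  45.4]
 [412.2 -51.6  44.9]
 [423.5 -75.3  44.8]
 [423.7 -80.6  44.8]
 [414.9 -51.5  44.2]
 [420.9 -75.4  44.1]
 [415.  -56.9  44. ]
 [420.3 -56.7  43.5]
 [417.7 -56.8  42.9]
 [420.2 -51.4  42.7]
 [418.3 -81.   41. ]]
bench [ 444.9 -180.     0.4]
side bar 257 [ 550.  -298.4  172.3] 172.71956418685986 ((551.2578735351562, -294.14337158203125), (17.568918228149414, 110.39414978027344), 5.467607021331787)
170 228
172 167
174 38
176 0
[  0.2   0.  172.3]
mouth 108 [482.1  28.1  96.9] ((479.080078125, 22.943592071533203), 35.705841064453125) 100.45590184938334
prongs [[417.  -53.4  45. ]
 [413.4 -55.5  44.3]
 [417.5 -81.6  44.1]
 [423.7 -79.6  43.9]
 [417.3 -76.2  43.8]
 [419.9 -52.8  43.7]
 [415.7 -50.2  43.5]
 [422.  -77.3  43. ]
 [420.2 -75.5  42.5]
 [424.2 -72.4  42.3]
 [417.1 -52.7  41.6]
 [421.3 -78.7  41.2]
 [419.8 -82.2  40.9]
 [413.7 -54.5  40.8]
 [419.8 -52.7  40.8]
 [411.9 -58.4  40.7]
 [415.6 -79.7  40.7]
 [415.9 -55.3  40.6]
 [417.5 -75.4  40.4]
 [418.  -80.1  40.2]
 [424.1 -78.4  40.1]
 [413.8 -48.1  40. ]
 [418.8 -54.7  39.4]
 [423.6 -79.4  38. ]
 [411.5 -53.2  37.8]]
bench [ 445.  -181.3   -1.7]
```

```bash
cat >> h.py <<'E'
from scipy.spatial.transform import Rotation as Ro
def shift(target,yaw,pos=None,yaw0=None):
    s=ctrl.sense(); q=s["ee_rot"]; R=Ro.from_quat([q[1],q[2],q[3],q[0]]).as_matrix()
    y0=np.degrees(np.arctan2(R[1,1],R[0,1])) if yaw0 is None else yaw0
    p=s["eef_pos"] if pos is None else np.array(pos)
    # ideal-down tool axes
    a=np.radians(y0); Y=np.array([np.cos(a),np.sin(a),0]); Z=np.array([0,0,-1.]); X=np.cross(Y,Z)
    d=np.array(target)-p
    return np.round([X@d,Y@d,Z@d],1), round(y0-yaw,2), np.round(p,1), round(y0,2)
E
python3 -c "
from h import *
print(shift((551.5,-294,300),5.8,(205.8,483,303.9)))"
```

```text
(array([-622.6, -579.3,    3.9]), np.float64(61.12), array([205.8, 483. , 303.9]), np.float64(66.92))
```

Request:
move_arm:
  series:
    - [[-41, -38, 0], 5, 0.6]
    - [[-83, -77, 0], 10, 0.6]
    - [[-124, -116, 0], 16, 0.6]
    - [[-166, -154, 0], 22, 0.6]
    - [[-207, -193, 0], 28, 0.6]
    - [[-249, -232, 0], 34, 0.6]
    - [[-290, -270, 0], 40, 0.6]
    - [[-332, -309, 0], 45, 0.6]
    - [[-373, -347, 0], 50, 0.6]
    - [[-415, -386, 0], 55, 0.6]
  force: 40

```text
time_s: 1.35
eef_pos: [436.6, -36.6, 303.8]
ee_rot: [-0.0, 0.631, 0.776, 0.0]
force: [1.0, 0.5, 0.5]
grip_width: 0.597
```

```bash
python3 -c "
from h import *
print(shift((551.5,-294,300),5.8), ctrl.sense()['time_s'])"
```

```text
(array([-275.3,   60.1,    3.8]), np.float64(5.94), array([436.6, -36.6, 303.8]), np.float64(11.74)) 1.35
```

Request:
move_arm:
  series:
    - [[-50, 11, 0], 1, 0.6]
    - [[-100, 22, 0], 2, 0.6]
    - [[-150, 33, 0], 3, 0.6]
    - [[-200, 44, 0], 4, 0.6]
    - [[-240, 53, 0], 5, 0.6]
    - [[-265, 58, 0], 6, 0.6]
    - [[-276, 60, 0], 6, 0.6]
    - [[-276, 60, 0], 6, 0.6]

```text
time_s: 2.35
eef_pos: [551.9, -292.4, 303.5]
ee_rot: [-0.0, 0.67, 0.743, 0.0]
force: [-1.0, 0.6, 0.7]
grip_width: 0.598
```

```bash
python3 -c "
from h import *
print(shift((551.5,-294,222),5.8), ctrl.sense()['time_s'])
p,d=ctrl.capture('side'); cv2.imwrite('pics/a.png',cv2.resize(p[120:330,270:430,::-1],None,fx=2.8,fy=2.8))"
```

```text
(array([-1.6, -0.6, 81.5]), np.float64(0.13), array([ 551.9, -292.4,  303.5]), np.float64(5.93)) 2.35
```

View pics/a.png

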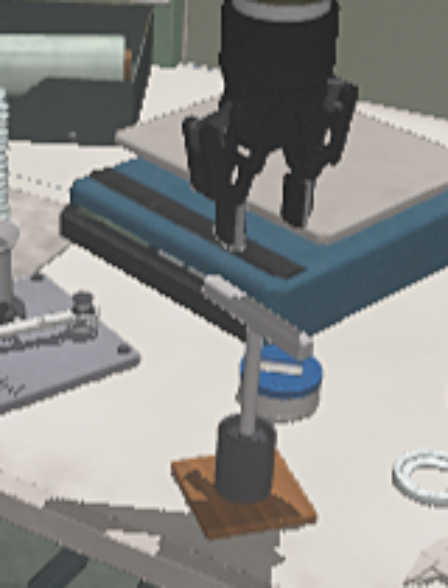

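Above the bar; in the crop, the fingers (235,240)/(295,215) straddle the bar middle (258,315). Descend and grip.

Request:
move_arm:
  series:
    - [[-1, 0, 25], 0, 0.6]
    - [[-1.5, -0.5, 50], 0, 0.6]
    - [[-1.5, -0.5, 70], 0, 0.6]
    - [[-1.5, -0.5, 82], 0, 0.6]
    - [[-1.5, -0.5, 82], 0, 0.6]
    - [[-1.5, -0.5, 82], 0, 0.1]
    - [[-1.5, -0.5, 82], 0, 0]
    - [[-1.5, -0.5, 82], 0, 0]
    - [[-1.5, -0.5, 82], 0, 0]
    - [[-1.5, -0.5, 82], 0, 0]
  force: 80

```text
time_s: 3.65
eef_pos: [551.9, -294.2, 222.9]
ee_rot: [0.001, 0.67, 0.743, 0.0]
force: [-0.4, 0.5, 5.5]
grip_width: 0.142
```

```bash
python3 -c "
from h import *
print(shift((551.5,-294,222),5.8), ctrl.sense()['time_s'])
p,d=ctrl.capture('side'); cv2.imwrite('pics/b.png',cv2.resize(p[120:330,270:430,::-1],None,fx=2.8,fy=2.8))"
```

```text
(array([ 0.3, -0.4,  0.9]), np.float64(0.12), array([ 551.9, -294.2,  222.9]), np.float64(5.92)) 3.65
```

View pics/b.png

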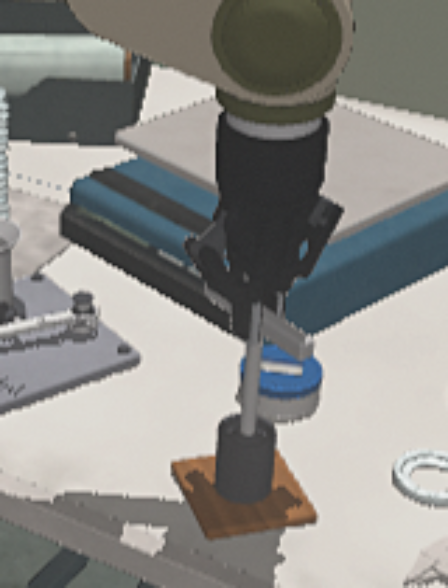

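Gripped; the bar is between the fingers. Lift.

Request:
move_arm:
  series:
    - [[0, 0, -15], 0, 0]
    - [[0, 0, -35], 0, 0]
    - [[0, 0, -60], 0, 0]
    - [[0, 0, -90], 0, 0]
    - [[0, 0, -115], 0, 0]
    - [[0, 0, -130], 0, 0]
    - [[0, 0, -130], 0, 0]
    - [[0, 0, -130], 0, 0]

```text
time_s: 4.7
eef_pos: [551.5, -293.9, 350.7]
ee_rot: [-0.001, 0.67, 0.743, -0.0]
force: [-0.9, -0.4, -2.6]
grip_width: 0.145
```

```bash
python3 -c "
from h import *
print(shift((479,21.5,352),-4.4), ctrl.sense()['time_s'],ctrl.sense()['force'])
for n in('side','top'):
  p,d=ctrl.capture(n); cv2.imwrite('pics/c%s.png'%n,cv2.resize(p[90:300,270:450,::-1],None,fx=2.8,fy=2.8))"
```

```text
(array([321.2, -39.6,  -1.3]), np.float64(10.32), array([ 551.5, -293.9,  350.7]), np.float64(5.92)) 4.7 [-0.88149123 -0.39583036 -2.55305373]
```

View pics/cside.png

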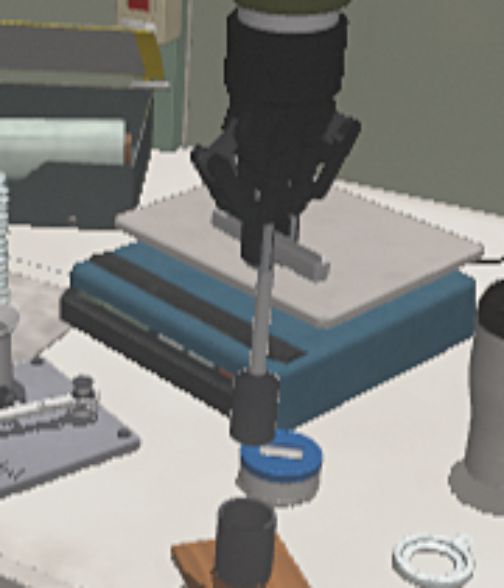

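View pics/ctop.png

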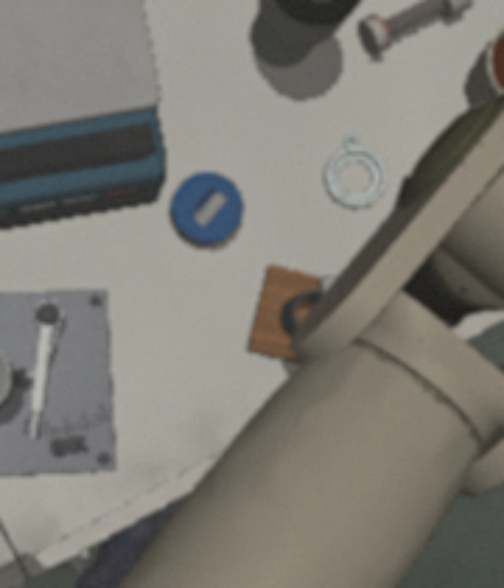

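```bash
python3 -c "
from h import *
for z in (140,297-16,180,170): 
  u,v=proj('side',(551.5,-293.9,z)); print(z,u,v,(u-270)*2.8,(v-90)*2.8)
p,d=ctrl.capture('side'); cv2.imwrite('pics/d.png',cv2.resize(p[160:260,320:400,::-1],None,fx=6,fy=6,interpolation=cv2.INTER_CUBIC))
"
```

```text
140 360.1779098787541 243.73176104105175 252.49814766051153 430.44893091494487
281 365.02415926053214 182.49787307268832 266.06764592948997 258.9940446035273
180 361.48572156120946 227.2071483481314 256.16002037138645 384.1800153747679
170 361.15405786198903 231.39782369339915 255.23136201356928 395.9139063415176
```

View pics/d.png

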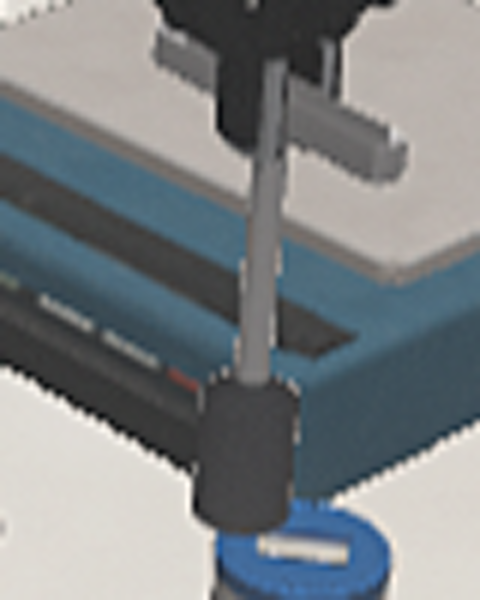

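Key lifted and vertical in the side view (foot centre at pixel (360,246), predicted (360,244)). Carry it over the tube.

Request:
move_arm:
  series:
    - [[25, -3, 0], 1, 0]
    - [[65, -8, 0], 2, 0]
    - [[110, -14, 0], 4, 0]
    - [[155, -19, 0], 6, 0]
    - [[200, -25, 0], 7, 0]
    - [[245, -30, 0], 8, 0]
    - [[285, -35, 0], 9, 0]
    - [[310, -38, 0], 10, 0]
    - [[321, -39.5, 0], 10.3, 0]
    - [[321, -39.5, 0], 10.3, 0]

```text
time_s: 6.1
eef_pos: [479.3, 21.2, 351.8]
ee_rot: [0.0, 0.733, 0.68, -0.0]
force: [-0.0, -1.4, -1.9]
grip_width: 0.145
```

```bash
python3 -c "
from h import *
print(shift((479,21.5,300),-4.4), ctrl.sense()['time_s'],ctrl.sense()['force'])
x,y,_=ctrl.sense()['eef_pos']
for z in (100,140,280): 
  for n in('side','top'): print(n,z,proj(n,(x,y,z)))
p,d=ctrl.capture('side'); cv2.imwrite('pics/e.png',cv2.resize(p[130:270,220:320,::-1],None,fx=4.2,fy=4.2,interpolation=cv2.INTER_CUBIC))
p,d=ctrl.capture('top'); cv2.imwrite('pics/etop.png',p[:,:,::-1])
"
```

```text
(array([ 0.3, -0.3, 51.8]), np.float64(0.07), array([479.3,  21.2, 351.8]), np.float64(-4.33)) 6.1 [-0.01323952 -1.43120257 -1.90245913]
side 100 (np.float64(264.71051179798803), np.float64(203.32752850091393))
top 100 (np.float64(261.49823192990516), np.float64(224.24811206057686))
side 140 (np.float64(264.2776497020295), np.float64(189.32785659355653))
top 140 (np.float64(260.70333314194795), np.float64(223.57259441144276))
side 280 (np.float64(262.6500070435156), np.float64(136.68646476376935))
top 280 (np.float64(257.3242446987209), np.float64(220.70099123885376))
```

View pics/e.png

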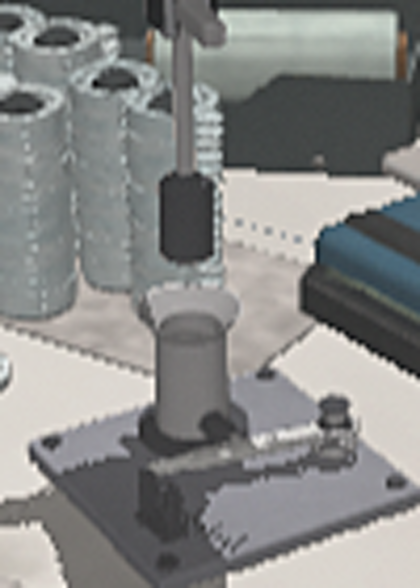

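View pics/etop.png

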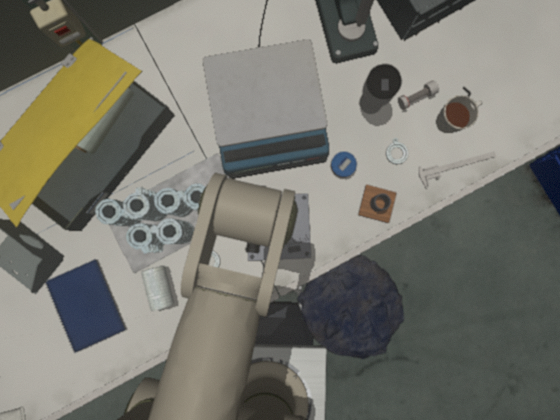

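```bash
python3 -c "
from h import *
print(cam('side')[3])
p,d=ctrl.capture('side'); cv2.imwrite('pics/f.png',cv2.resize(p[165:245,240:300,::-1],None,fx=7.5,fy=7.5,interpolation=cv2.INTER_CUBIC))
"
```

```text
[[ 0.89752051 -0.44072883 -0.01466385]
 [-0.22761663 -0.43453534 -0.87141822]
 [ 0.37768717  0.78545346 -0.49032159]]
```

View pics/f.png

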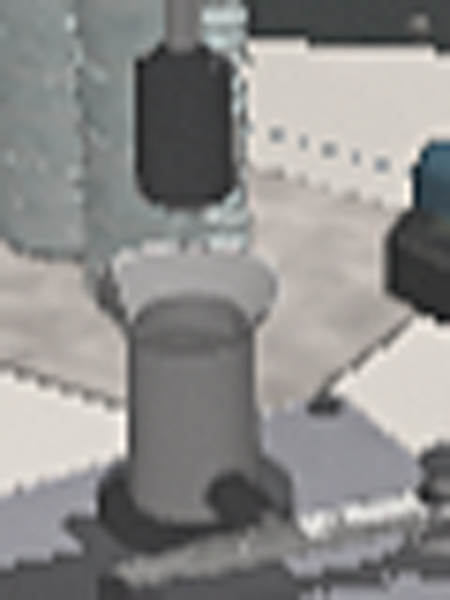

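Side crop: foot centre at column 185, mouth at 193.5 → shift about 1.5 mm in +x. Descend into the bore, checking force.

Request:
move_arm:
  series:
    - [[1.3, 1.0, 10], 0, 0]
    - [[1.3, 1.0, 25], 0, 0]
    - [[1.3, 1.0, 38], 0, 0]
    - [[1.3, 1.0, 48], 0, 0]
    - [[1.3, 1.0, 56], 0, 0]
    - [[1.3, 1.0, 64], 0, 0]
    - [[1.3, 1.0, 70], 0, 0]
    - [[1.3, 1.0, 70], 0, 0]

```text
time_s: 7.25
eef_pos: [480.3, 22.4, 281.6]
ee_rot: [-0.0, 0.734, 0.68, -0.0]
force: [0.1, 0.7, -2.4]
grip_width: 0.144
```

```bash
python3 -c "
from h import *
s=ctrl.sense();print(shift((480.5,21,223),-4.4), s['time_s'],s['force'],s['wrist_torque'])
p,d=ctrl.capture('side'); cv2.imwrite('pics/g.png',cv2.resize(p[130:250,220:320,::-1],None,fx=5,fy=5,interpolation=cv2.INTER_CUBIC))
"
```

```text
(array([-1.4,  0.3, 58.6]), np.float64(0.02), array([480.3,  22.4, 281.6]), np.float64(-4.38)) 7.25 [ 0.1449319   0.73770141 -2.36996022] [0.02043149 0.02870314 0.03319566]
```

View pics/g.png

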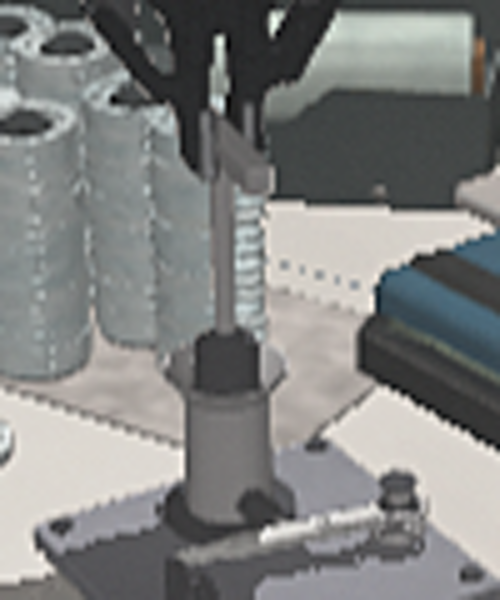

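Foot inside the bore (crop (225,365)), no contact force. Continue.

Request:
move_arm:
  series:
    - [[-0.8, 0.2, 6], 0, 0]
    - [[-0.8, 0.2, 12], 0, 0]
    - [[-0.8, 0.2, 17], 0, 0]
    - [[-0.8, 0.2, 22], 0, 0]
    - [[-0.8, 0.2, 26], 0, 0]
    - [[-0.8, 0.2, 30], 0, 0]
    - [[-0.8, 0.2, 34], 0, 0]

```text
time_s: 8.18
eef_pos: [480.5, 21.7, 247.7]
ee_rot: [-0.0, 0.734, 0.68, 0.0]
force: [-0.0, 0.6, -1.9]
grip_width: 0.147
```

```bash
python3 -c "
from h import *
s=ctrl.sense();print(s['time_s'],s['force'],s['wrist_torque'],s['eef_pos'])
"
```

```text
8.175 [-0.01012889  0.55245104 -1.93194402] [ 0.20261564 -0.0386242  -0.0260223 ] [480.54205003  21.71974956 247.71349718]
```

Request:
move_arm:
  series:
    - [[0, 0, 4], 0, 0]
    - [[0, 0, 8], 0, 0]
    - [[0, 0, 12], 0, 0]
    - [[0, 0, 15], 0, 0]
    - [[0, 0, 18], 0, 0]
    - [[0, 0, 20], 0, 0]

```text
time_s: 8.93
eef_pos: [480.5, 21.6, 227.7]
ee_rot: [-0.0, 0.734, 0.68, -0.0]
force: [0.4, 1.3, -2.2]
grip_width: 0.144
```

```bash
python3 -c "
from h import *
s=ctrl.sense();print(s['time_s'],s['force'],s['wrist_torque'],s['eef_pos'])
"
```

```text
8.925 [ 0.40224374  1.31759145 -2.20677986] [ 0.40149911  0.0161329  -0.02721526] [480.4992884   21.63770508 227.73346958]
```

Request:
move_arm:
  series:
    - [[0, 0, 1], 0, 0]
    - [[0, 0, 2], 0, 0]
    - [[0, 0, 3], 0, 0]
    - [[0, 0, 3.5], 0, 0]
    - [[0, 0, 3.5], 0, 0]

```text
time_s: 9.55
eef_pos: [480.7, 21.6, 224.9]
ee_rot: [0.0, 0.734, 0.68, 0.0]
force: [-0.9, 2.2, 5.3]
grip_width: 0.147
```

```bash
python3 -c "
from h import *
s=ctrl.sense();print(s['time_s'],s['force'],s['wrist_torque'],s['eef_pos'],s['joints'])
p,d=ctrl.capture('side'); cv2.imwrite('pics/i.png',cv2.resize(p[150:270,220:320,::-1],None,fx=5,fy=5,interpolation=cv2.INTER_CUBIC))
"
```

```text
9.55 [-0.89957256  2.17554677  5.28678944] [0.54430199 0.17947462 0.02639083] [480.69697218  21.62330126 224.89326501] [-1.99175137e-01  2.98311311e-01  1.73782650e+00  4.24002413e-05
  1.10443195e+00 -1.22831004e-01]
```

View pics/i.png

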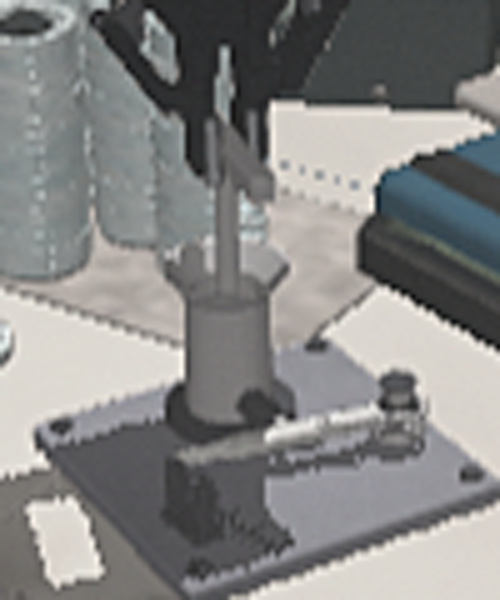

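Key seated (contact force ~7 N at the expected 225 height). Turn clockwise in steps.

Request:
move_arm:
  series:
    - [[0, 0, -0.5], 4, 0]
    - [[0, 0, -0.5], 8, 0]
    - [[0, 0, -0.5], 12, 0]
    - [[0, 0, -0.5], 16, 0]
    - [[0, 0, -0.5], 20, 0]
    - [[0, 0, -0.5], 24, 0]
    - [[0, 0, -0.5], 28, 0]
    - [[0, 0, -0.5], 32, 0]
    - [[0, 0, -0.5], 32, 0]

```text
time_s: 10.72
eef_pos: [480.3, 21.9, 225.0]
ee_rot: [-0.0, 0.892, 0.451, -0.0]
force: [-2.2, 4.1, 3.8]
grip_width: 0.148
```

```bash
python3 -c "
from h import *
s=ctrl.sense();print(s['time_s'],s['force'],s['wrist_torque'],s['eef_pos'],shift((480,21,225),0)[3])
p,d=ctrl.capture('side'); cv2.imwrite('pics/j.png',cv2.resize(p[190:270,230:310,::-1],None,fx=7,fy=7,interpolation=cv2.INTER_CUBIC))
p,d=ctrl.capture('top'); cv2.imwrite('pics/jt.png',cv2.resize(p[170:280,220:330,::-1],None,fx=5,fy=5,interpolation=cv2.INTER_CUBIC))
"
```

```text
10.725 [-2.16337875  4.10103814  3.84616355] [1.0238736  0.434998   0.05320556] [480.33505431  21.89717017 224.96015553] -36.34
```

View pics/j.png

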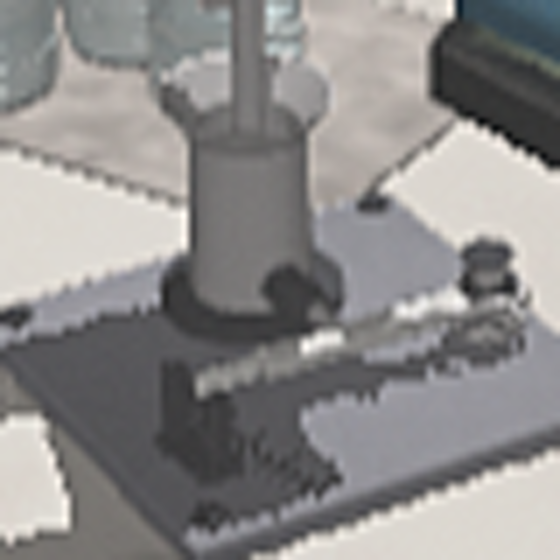

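View pics/jt.png

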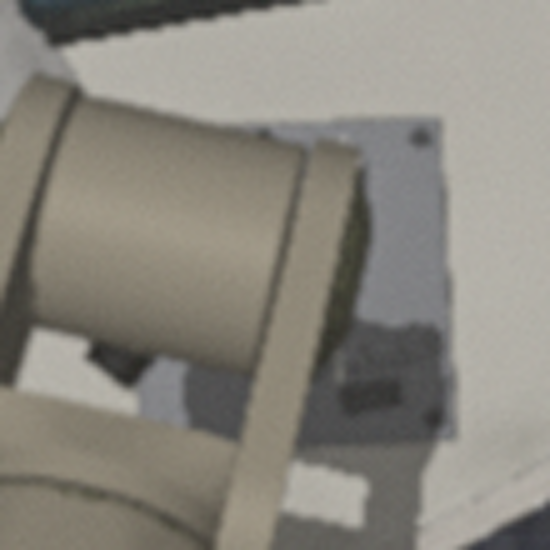

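```bash
python3 -c "
from h import *
np.set_printoptions(precision=1,suppress=True)
piv=np.array([543.8,-44.6])
for p in (ray('side',230+205/7,190+385/7,30),ray('top',220+341/5,170+378/5,30),ray('side',220+167/4.5,190+232/4.5,30)):
  d=p[:2]-piv; print(p,np.hypot(*d),np.degrees(np.arctan2(d[1],d[0]))%360)
# project gap centre & tip path onto side
for a in (173.9,178,182,186,188,189.7,191):
  q=piv+120*np.array([np.cos(np.radians(a)),np.sin(np.radians(a))]); u,v=proj('side',(*q,30)); print(a,q,(u-230)*7,(v-190)*7, proj('top',(*q,30)))
"
```

```text
[429.7 -49.4  30. ] 114.22263328134166 182.42365457704418
[426.4 -49.3  30. ] 117.52657950421231 182.29884898962996
[431.2 -32.8  30. ] 113.16382534613132 174.0300122807374
173.9 [424.5 -31.8] 171.24607707627453 364.36288630041145 (np.float64(281.72686836906433), np.float64(246.1183095999442))
178 [423.9 -40.4] 179.49080420944546 376.62595951458457 (np.float64(284.8850467254574), np.float64(246.43188908395334))
182 [423.9 -48.8] 189.1859186424295 388.32185144654886 (np.float64(287.9795822701355), np.float64(246.5187964451903))
186 [424.5 -57.1] 200.48531396662844 399.6844121390224 (np.float64(291.0718200568617), np.float64(246.38902126827475))
188 [425.  -61.3] 206.72532618932786 405.21942922725856 (np.float64(292.61227223157954), np.float64(246.24306804109))
189.7 [425.5 -64.8] 212.33318148822093 409.8389798968004 (np.float64(293.9167542784206), np.float64(246.07669377612942))
191 [426.  -67.5] 216.80736846191508 413.31532238671616 (np.float64(294.9104857096668), np.float64(245.92333311874387))
```

Tip now at side crop (205,385) → pointer ≈182.3°, gap centre ≈189.7°; about 21° of stem remain. Turn 18° and look.

Request:
move_arm:
  series:
    - [[0, 0, 0], 4, 0]
    - [[0, 0, 0], 8, 0]
    - [[0, 0, 0], 12, 0]
    - [[0, 0, 0], 16, 0]
    - [[0, 0, 0], 18, 0]
    - [[0, 0, 0], 18, 0]

```text
time_s: 11.58
eef_pos: [480.3, 21.9, 225.0]
ee_rot: [-0.0, 0.952, 0.306, -0.0]
force: [-2.0, 5.8, 5.5]
grip_width: 0.145
```

```bash
python3 -c "
from h import *
s=ctrl.sense();print(s['time_s'],s['force'],s['wrist_torque'],s['eef_pos'],shift((480,21,225),0)[3])
p,d=ctrl.capture('side'); cv2.imwrite('pics/k.png',cv2.resize(p[220:270,240:290,::-1],None,fx=11,fy=11,interpolation=cv2.INTER_CUBIC))
p,d=ctrl.capture('top'); cv2.imwrite('pics/kt.png',cv2.resize(p[220:270,265:315,::-1],None,fx=10,fy=10,interpolation=cv2.INTER_CUBIC))
"
```

```text
11.575 [-1.99355157  5.79974869  5.472328  ] [1.22665105 0.65360111 0.13985973] [480.3249732   21.89528559 224.99097664] -54.32
```

View pics/k.png

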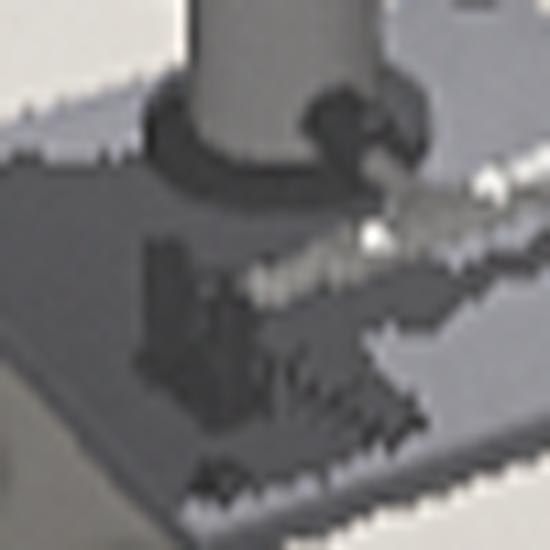

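View pics/kt.png

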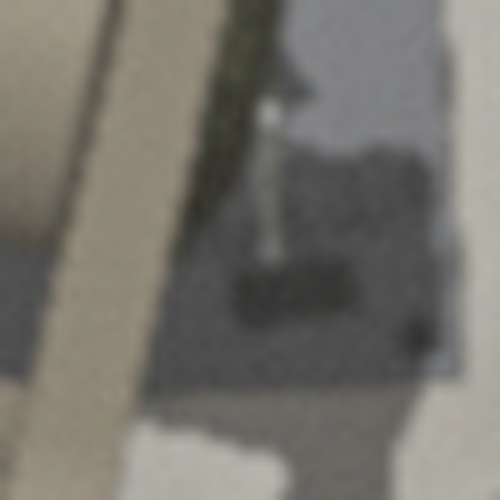

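```bash
python3 -c "
from h import *
p,d=ctrl.capture('top'); c=p[230:262,275:315,::-1].astype(float); c=np.clip((c-30)*2.2,0,255).astype(np.uint8)
t=np.load('top0.npz')['p'][230:262,275:315,::-1].astype(float); t=np.clip((t-30)*1.8,0,255).astype(np.uint8)
cv2.imwrite('pics/l.png',cv2.resize(np.hstack([c,t]),None,fx=10,fy=10,interpolation=cv2.INTER_CUBIC))
print(proj('top',(416.5,-53.7,45)),proj('top',(420.5,-78.3,45)))
print(proj('side',(416.5,-53.7,45)),proj('side',(420.5,-78.3,45)))
for n in('top','side'):
    d=np.load(n+'0.npz')['d']; f,cx,cy,R,t,m=cam(n)
    v,u=np.mgrid[0:420,0:560]; P=np.stack([(u-cx)/f*d,(v-cy)/f*d,d],-1); W=(P-t)@R
    k=(abs(W[...,0]-417)<15)&(W[...,1]>-95)&(W[...,1]<-42)&(W[...,2]>33)&(W[...,2]<55)
    w=W[k]; a=w[w[:,1]>-66]; b=w[w[:,1]<=-66]; print(n,a.mean(0),len(a),b.mean(0),len(b))
"
```

```text
(np.float64(289.8405541551958), np.float64(249.42191602370968)) (np.float64(299.0943287521551), np.float64(248.17646776582282))
(np.float64(254.8706223556742), np.float64(242.09612416964978)) (np.float64(260.56055261556315), np.float64(246.68293724420028))
top [416.31253626 -54.12393774  45.32890276] 12 [420.94011312 -78.08412841  43.89530604] 9
side [415.37463635 -53.78018344  39.12607201] 20 [419.86628126 -78.63770273  39.44487064] 20
```

View pics/l.png

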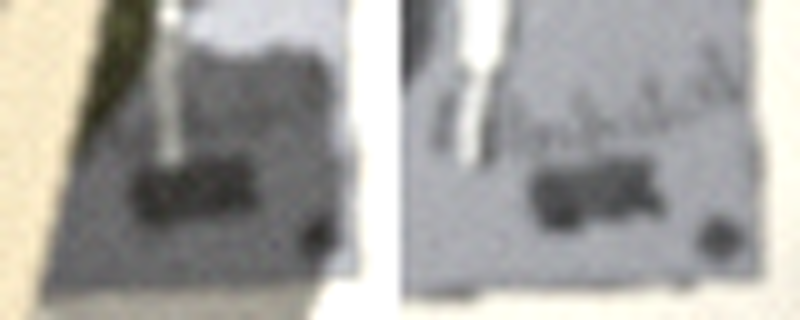

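Tip at column 292.2, gap centre about 293.8 at the tip radius: about 4 mm short → 6° more.

Request:
move_arm:
  series:
    - [[0, 0, 0], 3, 0]
    - [[0, 0, 0], 6, 0]
    - [[0, 0, 0], 6, 0]
    - [[0, 0, 0], 6, 0]

```text
time_s: 12.22
eef_pos: [480.3, 21.9, 225.0]
ee_rot: [-0.0, 0.967, 0.256, -0.0]
force: [-2.3, 4.0, 5.6]
grip_width: 0.148
```

```bash
python3 -c "
from h import *
s=ctrl.sense();print(s['time_s'],s['force'],s['eef_pos'],shift((480,21,225),0)[3])
p,d=ctrl.capture('top'); c=p[230:262,275:315,::-1].astype(float); c=np.clip((c-30)*2.2,0,255).astype(np.uint8)
p,d=ctrl.capture('side'); t=p[230:262,245:285,::-1].astype(float); t=np.clip((t-30)*1.8,0,255).astype(np.uint8)
cv2.imwrite('pics/m.png',cv2.resize(np.hstack([c,t]),None,fx=10,fy=10,interpolation=cv2.INTER_CUBIC))
"
```

```text
12.225 [-2.31403209  3.9805426   5.64741862] [480.32000629  21.89353514 225.01062431] -60.31
```

View pics/m.png

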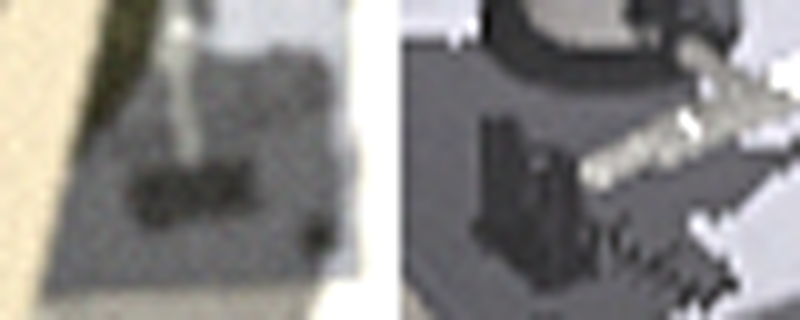

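Tip at column 294.0, centred on the prong block (288–300.5). Release and rise.

Request:
move_arm:
  series:
    - [[0, 0, 0], 6, 0.2]
    - [[0, 0, 0], 6, 0.4]
    - [[0, 0, 0], 6, 0.6]
    - [[0, 0, 0], 6, 0.6]
    - [[0, 0, 0], 6, 0.6]

```text
time_s: 12.95
eef_pos: [480.5, 21.6, 224.9]
ee_rot: [0.0, 0.979, 0.205, -0.0]
force: [-0.1, -0.9, 0.4]
grip_width: 0.601
```

My error: the 6° in those rows was relative to the new start, so the tool turned a further 6° while opening. Rise straight and check the pointer.

Request:
move_arm:
  series:
    - [[0, 0, -10], 0, 0.6]
    - [[0, 0, -30], 0, 0.6]
    - [[0, 0, -60], 0, 0.6]
    - [[0, 0, -90], 0, 0.6]
    - [[0, 0, -120], 0, 0.6]
    - [[0, 0, -120], 0, 0.6]

```text
time_s: 13.7
eef_pos: [480.9, 21.6, 347.4]
ee_rot: [0.001, 0.979, 0.205, 0.002]
force: [1.2, 0.4, -0.4]
grip_width: 0.601
```

```bash
python3 -c "
from h import *
s=ctrl.sense();print(s['time_s'],s['force'],s['eef_pos'],shift((480,21,225),0)[3])
p,d=ctrl.capture('top'); c=p[230:262,275:315,::-1].astype(float); c=np.clip((c-30)*2.2,0,255).astype(np.uint8)
p,d=ctrl.capture('side'); t=p[230:262,245:285,::-1].astype(float); t=np.clip((t-30)*1.8,0,255).astype(np.uint8)
cv2.imwrite('pics/n.png',cv2.resize(np.hstack([c,t]),None,fx=10,fy=10,interpolation=cv2.INTER_CUBIC))
cv2.imwrite('pics/n2.png',cv2.resize(p[120:280,220:320,::-1],None,fx=3.7,fy=3.7,interpolation=cv2.INTER_CUBIC))
"
```

```text
13.7 [ 1.2071116   0.41017477 -0.43519674] [480.86959114  21.58570656 347.42411491] -66.36
```

View pics/n.png

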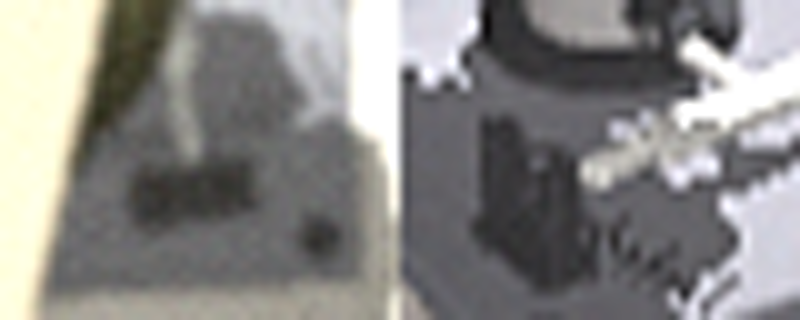

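View pics/n2.png

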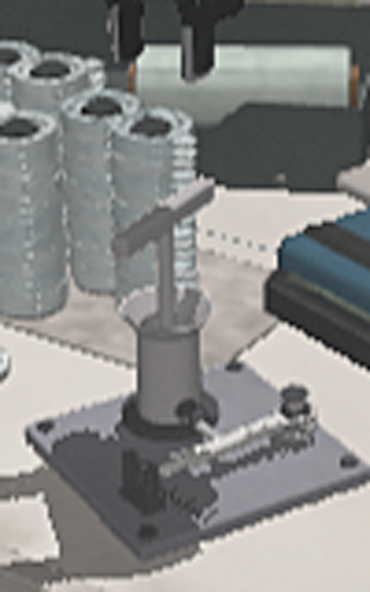

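Request:
move_arm:
  series:
    - [[5, -40, 0], 0, 0.6]
    - [[10, -85, 0], 0, 0.6]
    - [[15, -130, 0], 0, 0.6]
    - [[20, -175, 0], 0, 0.6]
    - [[25, -210, 0], 0, 0.6]
    - [[30, -250, 0], 0, 0.6]
    - [[30, -250, 0], 0, 0.6]
    - [[30, -250, 0], 0, 0.6]

```text
time_s: 14.8
eef_pos: [407.8, 262.3, 344.3]
ee_rot: [0.0, 0.979, 0.205, -0.001]
force: [-0.2, 0.4, 0.3]
grip_width: 0.601
```

```bash
python3 -c "
from h import *
np.set_printoptions(precision=1,suppress=True)
s=ctrl.sense();print(s['time_s'],s['force'],s['eef_pos'])
p,d=ctrl.capture('top'); c=p[195:262,250:318,::-1]
cv2.imwrite('pics/o.png',cv2.resize(c,None,fx=9,fy=8.9,interpolation=cv2.INTER_CUBIC)); cv2.imwrite('pics/o2.png',p[:,:,::-1])
cv2.imwrite('pics/o3.png',cv2.resize(p[230:262,275:315,::-1],None,fx=15,fy=15,interpolation=cv2.INTER_CUBIC))
for n in('top','side'):
    if n=='side': p,d=ctrl.capture('side')
    f,cx,cy,R,t,m=cam(n)
    v,u=np.mgrid[0:420,0:560]; P=np.stack([(u-cx)/f*d,(v-cy)/f*d,d],-1); W=(P-t)@R
    b=W[(abs(W[...,0]-480)<70)&(abs(W[...,1]-21)<70)&(W[...,2]>160)&(W[...,2]<200)]; print(n,len(b),np.median(b,0),cv2.minAreaRect(b[:,:2].astype(np.float32)))
"
```

```text
14.8 [-0.2  0.4  0.3] [407.8 262.3 344.3]
top 279 [479.3  23.  176.6] ((480.4356384277344, 22.652002334594727), (109.29332733154297, 13.98897933959961), 31.90986442565918)
side 240 [474.9  16.5 172.4] ((479.61737060546875, 22.689250946044922), (115.45550537109375, 17.064197540283203), 31.299379348754883)
```

View pics/o3.png

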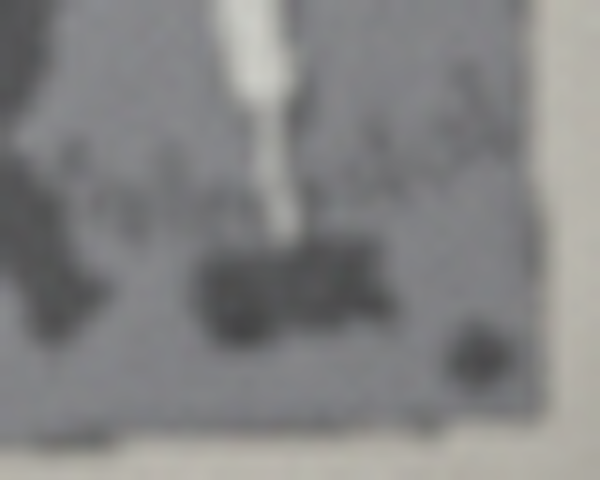

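View pics/o2.png

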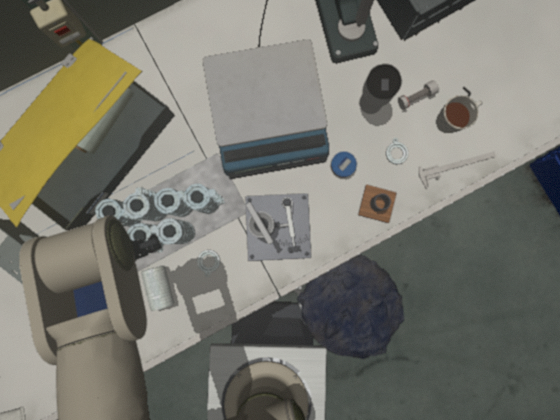

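Top view without the arm: the tip (column 294.3) stands midway across the prong block (288–300.7). The bar centre is on the tube axis at seated height, and the bystanders are unmoved. Handing in.

```bash
python3 -c "
from h import *
print(ctrl.finish_job(), ctrl.sense()['time_s'])"
```

```text
the job is handed in; nothing more can be done
the job is handed in; nothing more can be done
```

The T-key is fully down on the square stem, released and standing in the tube. The pointer's tip is between the two prongs. I lifted the key from its stand, lowered it down the tube until it touched bottom with about 7 N, and turned it clockwise about 56° in total, including the play. The job was handed in at about 15 s.

**Last checks:**
- **Pointer:** in the unobstructed top view the tip is at column 294.3. The prongs span columns 288 to 300.7, centred at about 294.3, and I judge this good to about 1 mm.
- **Key:** the cross bar is centred at (480, 22.6) on the tube axis. Depth puts its top at 176.6 mm (top camera) and 172.4 mm (side camera), against 177 mm expected. The side camera already read about 2 mm low at the start.
- **Bystanders:** none looked moved in the last top view, and the arm was clear of everything.

**One slip:** the release rows held a further 6° tool turn by mistake, so the gripper turned while it opened. The pictures before and after show the tip moving by at most about 0.3 pixel (under 1 mm).

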